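# Dip a basket of glass stoppers four clicks deep and hold it

### The arm

A 6-joint arm with a two-finger parallel gripper is mounted at the origin on a cart in front of the work surface, level with it; the furniture and walls round the work are solid. World frame = base frame: x ahead of the robot, y to its left, z up, the work surface at z = 0. Lengths are in m, angles in rad, forces in N, time in s.
With the tool pointing down it reaches from about 0.375 to 0.925 m from the base axis. Payload 5.7 kg.
Tool frame: the origin (TCP) lies midway between the tips of the shut fingers; the grasp point (between the pads) lies 19 mm behind it; z points along the fingers, y is the line along which they close (so a half turn about z gives the same grasp; the last joint's range is limited). The gripper opens to 88 mm and grips with 3 to 60 N. Pads are 20 mm wide; open, the fingers measure 115 mm over their backs; the gripper's body (75 mm by 178 mm) begins 61 mm behind the grasp point.
Start: joints at [-1.31, 0.359, 1.51, -0, 1.272, -0.115], TCP at [0.22, -0.558, 0.223] pointing down, gripper open.
Joint ranges: [-2.97, 2.97], [-1.01, 2.36], [0.21, 2.38], [-0.96, 4.11], [0.2, 2.71], [-2.98, 2.98]. Speed limits (rad/s): [2.39, 2.39, 3.14, 3.14, 3.14, 3.14].

### API

Orientations are given as a unit quaternion [x, y, z, w].
In Python, from bench import move_ptp, servo_line, goto_joints, move_gripper, sleep, inverse_kinematics, capture, PlanningError, close_job, spot_in, silhouettes, current_clock, current_joint_pos, current_qvel, current_joint_torque, current_position, current_orientation, current_force, current_torque, current_finger_gap, current_grip_force gives the robot as it stands. Calls block until the motion is done:
- move_ptp(position, orientation): joint-space move of the TCP to a pose.
- servo_line(position, orientation=None, rate=0.15, contact_N=None): straight line of the TCP; orientation=None keeps the orientation; rate is the mean speed in m/s. With contact_N (N) it stops when the force on the tool has changed by that much, and returns True; else False.
- goto_joints(angles): joint-space move.
- move_gripper(opening): finger opening in m; the grip force is fixed at half the most; returns when the fingers have stopped.
- sleep(seconds).
- inverse_kinematics(position, orientation): joint angles nearest the present ones, or None.
- capture(name): name is "scene" or "top" or "wrist"; returns a dict with "image" (384x512x3 uint8, blue, green, red), "range_z" (384x512 float32, m along the optical axis (not along the pixel's ray), 0 where there is no reading), "intrinsics" (3x3 intrinsics, pixels), "k1" (the pictures are not rectified: a ray, as slopes to the right and down, at radius r is drawn at 1 + k1 r^2 times it, then the intrinsics apply), "R" (3x3) and "t" (3): a world point X has camera coordinates R X + t. Camera axes: x right, y down, z forward; pixel columns grow to the right and rows downward; lengths in m; the calibration is good to about 2 mm. A picture is of the moment at which its call begins.
A pose or a line that the arm cannot do raises PlanningError and nothing moves.
- close_job(): hands the job in; it is judged then, once.
Trained networks look in the newest picture that a camera, given by its name, has taken for a name from the list of things; names that differ only in an ending like _2 or _b are one class to them, and where a whole thing is asked for, a point or a joint stands for the part that bears it (a point fixed in the world has none). Each returns a list of dicts, best first, with "conf" (0 to 1); they miss things now and then, are a little off and sometimes report something else, mostly with a low value. They report only what shows in the picture. A call takes as long as a camera call. They do not tell look-alikes from the thing itself.
- spot_in(camera, query): "xy" ([column, row] in pixels, amid what is visible of it).
- silhouettes(camera, query): "region" (384x512 bool, what is visible of it) and "xy" ([column, row] in pixels, amid what is visible of it).
Readings, each from a call of its own:
- current_clock(): time.
- current_joint_pos(): joint angles.
- current_qvel(): joint speeds.
- current_joint_torque(): joint torques, N m.
- current_position(): TCP position.
- current_orientation(): TCP orientation.
- current_force(): force on the tool from outside, world axes, zero at the start.
- current_torque(): the same for the moment, N m.
- current_finger_gap(): finger opening in m.
- current_grip_force(): force on a finger pad.
Only numpy, scipy, OpenCV 4.12 (cv2) and the standard library are available. Lean on these libraries where they do the work, as an engineer would, in place of code of your own. Each camera call takes 0.05 s, during which the arm holds its last target. There are 200 camera calls.

### The job

Hang the wire basket of glass stoppers by its handle bar in the two hooks of the dipping stand, so that it hangs free over the rinse tub, and let go of it. Then move the stand's red lever down by exactly four clicks, which dips the basket into the tub, and finish while holding the lever there at the fourth click: the stand springs back up if you let go. Never go on to a fifth click, do not spill the stoppers, and leave the tub, the cuvette case and the roll of tape where they stand.

Things in the scene. Friction and masses are not known exactly. Their poses are not given: they have to be found in the camera images.
- stand: dipping stand, fixed: white base plate 305 x 172 x 10 mm with two upright steel guide rods. Origin: on the bench surface midway between the guide rods; its x axis points from the hooks back to the rods (the hooks look to -x), z up. The top of the rods is 258 mm above the bench.
- hook_seat (a point): where the middle of the basket's bar rests when hung: a point on the stand's sliding carriage, 97 mm in front (-x) of the guide rods and 222 mm above the bench while the lever is up. Axes as the stand's. The carriage slides straight down 12 mm for each click of the lever and carries this point with it.
- carriage: sliding carriage with the two hooks: steel rods 6 mm thick, 38 mm left and right (y) of hook_seat. Each is a trough open at the top: floor 10 mm long (x), its rod axis 7 mm below hook_seat; behind, the rod rises 20 mm, in front an upturned tip rises 24 mm; the mouth is 38 mm long between rod axes. Origin: middle of the carriage block, 97 mm behind and 7 mm below hook_seat.
- lever_grip (a point): middle of the lever's red grip, a plain round bar 18 mm thick, 78 mm long, parallel to the stand's y axis, right of the stand. It moves in an arc of 125 mm radius about lever_axle, in front (-x) of it: starts 24 degrees above the axle's level, against its upper stop, and goes down 12 degrees (0.209 rad) for each click, six at most.
- lever: the lever; origin on its axle, y along it. It may be pressed from above or held between the fingers while it turns. A sprung roller rides over the teeth of a wheel: from each notch the push at the grip falls slowly from 8 to 12 N to 4 to 8 N as the roller crosses a tooth, then jumps by 4 to 5 N as it clicks into the next notch. A spring lifts the lever to its stop if it is let go.
- lever_axle (a point): point on the lever's axle, level with the middle of the grip's length (y), 165 mm above the bench; fixed to the stand. The axle runs along the stand's y axis.
- basket: wire basket 58 x 80 x 45 mm with a fixed wire handle, 0.16 kg; starts standing on the bench. Origin: centre of its underside; z up; y along its 80 mm side and along the handle bar.
- basket_bar (a point): middle of the basket's handle bar, 112 mm above its underside; bar 112 mm long along the basket's y axis, 6.4 mm thick, its middle 46 mm with a blue sleeve 12 mm thick to grip. The bare ends go into the hooks. The basket is too wide to pass down between the hooks: bring it from the front (stand's -x), bar about 34 mm above hook_seat, basket below the hooks, then lower it in.
- stopper_a: clear glass stopper 31 mm wide, 33 mm tall, loose in the basket; origin: centre of its underside
- stopper_b: a second stopper like it, loose in the basket
- rinse_tub: translucent round tub, 149 mm wide at the rim and 88 mm tall, standing loose on the base plate of the stand under the hooks (rim 98 mm above the bench). Origin: centre of its underside. The basket hung up at the top clears its rim by 12 mm and goes down into it without touching.
- cuvette_case: closed wooden cuvette case 63 x 110 x 45 mm on the bench to the right of the stand; to be left alone. Origin: centre of its underside.
- masking_tape: roll of masking tape 96 mm across, 25 mm tall, on the bench to the right of the stand; to be left alone. Origin: centre of its underside.
Mind the look-alikes: they are no part of the job. Leave any black or pink look-alike of the basket alone.

How it is judged:
By the outcome, as a careful person would: the job done as asked, in the order asked, and still so for the second after the job is handed in, while the arm keeps its last pose, push and grip.
It also fails if it takes over 67 s, if anything falls off the work surface, if the arm or the gripper's body presses on something with over 40 N, if the wrist force passes 120 N, or if a joint passes its speed limit or range.

## Working session

There is one attempt and no reset: what is moved stays moved. The work goes in short steps, each a Python script; the robot and the scene stay as the last script left them, time stands still between calls to the robot, and variables do not carry over. Pictures are saved under pics/ and viewed, at most 10 in all, crops included, and the job is handed in when it is done.

```bash
mkdir -p pics; ls
cat > h.py <<'E'
import numpy as np, cv2
from bench import *
def ray(c,px):
    K=c["intrinsics"];d=np.array([(px[0]-K[0,2])/K[0,0],(px[1]-K[1,2])/K[1,1]]);u=d.copy()
    for _ in range(20): u=d/(1+c["k1"]*(u@u))
    return np.array([u[0],u[1],1.])
def world(c,px,z=None):
    if z is None: z=c["range_z"][int(round(px[1])),int(round(px[0]))]
    return c["R"].T@(ray(c,px)*z-c["t"])
def onplane(c,px,h):
    o=-c["R"].T@c["t"];d=c["R"].T@ray(c,px);return o+d*(h-o[2])/d[2]
def proj(c,X):
    p=c["R"]@np.asarray(X)+c["t"];u=p[:2]/p[2];u=u*(1+c["k1"]*(u@u));K=c["intrinsics"]
    return np.array([K[0,0]*u[0]+K[0,2],K[1,1]*u[1]+K[1,2]])
def cloud(c,mask=None):
    K=c["intrinsics"];z=c["range_z"];m=z>0
    if mask is not None:m&=mask
    v,u=np.nonzero(m)
    d=np.stack([(u-K[0,2])/K[0,0],(v-K[1,2])/K[1,1]],1);w=d.copy()
    for _ in range(20): w=d/(1+c["k1"]*(w**2).sum(1,keepdims=True))
    P=np.c_[w,np.ones(len(w))]*z[v,u][:,None]
    return (P-c["t"])@c["R"],np.c_[u,v]
E
cat > a.py <<'E'
from h import *
ims=[]
for n in ("scene","top"):
    c=capture(n);ims.append(c["image"]);print(n,"cam at",(-c["R"].T@c["t"]).round(3))
    np.savez(n+".npz",**{k:c[k] for k in c})
    for q in ("stand","carriage","lever_grip","lever","basket","basket_bar","rinse_tub","cuvette_case","masking_tape","hook_seat"):
        for r in spot_in(n,q)[:3]:
            print(q,np.round(r["xy"]),round(r["conf"],2),world(c,r["xy"]).round(3))
for n,i in zip("st",ims): cv2.imwrite(f"pics/{n}.png",cv2.resize(i,(800,600)))
E
python3 a.py
```

```text
pics
scene cam at [0.01  0.495 0.867]
stand [253. 195.] 0.68 [ 0.608 -0.091  0.079]
carriage [259. 166.] 0.78 [ 0.587 -0.099  0.209]
lever [296. 158.] 0.85 [ 0.53  -0.199  0.218]
basket [172. 244.] 0.85 [0.687 0.191 0.001]
basket [291. 157.] 0.72 [ 0.538 -0.185  0.223]
basket [186. 270.] 0.68 [0.555 0.228 0.034]
basket_bar [178. 248.] 0.91 [0.634 0.199 0.036]
basket_bar [195. 323.] 0.86 [0.427 0.302 0.   ]
basket_bar [190. 279.] 0.73 [ 0.545  0.227 -0.   ]
rinse_tub [277. 212.] 0.72 [ 0.524 -0.121  0.042]
cuvette_case [308. 171.] 0.96 [ 0.583 -0.356  0.044]
masking_tape [277. 170.] 0.79 [ 0.704 -0.322 -0.004]
masking_tape [186. 275.] 0.62 [0.555 0.23  0.014]
masking_tape [262. 164.] 0.53 [ 0.584 -0.108  0.214]
hook_seat [265. 161.] 0.57 [ 0.569 -0.106  0.236]
top cam at [ 0.262 -0.021  1.724]
stand [284. 175.] 0.85 [ 0.582 -0.117  0.239]
carriage [287. 175.] 0.87 [ 0.582 -0.129  0.232]
lever_grip [302. 166.] 0.96 [ 0.667 -0.205  0.009]
lever_grip [329. 149.] 0.71 [ 0.731 -0.311  0.015]
lever [301. 166.] 0.87 [ 0.625 -0.182  0.181]
basket [197. 161.] 0.85 [0.664 0.188 0.116]
basket [164. 229.] 0.71 [0.426 0.325 0.004]
basket [186. 199.] 0.67 [0.525 0.224 0.116]
basket_bar [164. 234.] 0.85 [0.398 0.302 0.11 ]
basket_bar [200. 167.] 0.8 [0.665 0.189 0.006]
basket_bar [185. 200.] 0.54 [0.537 0.244 0.017]
rinse_tub [276. 202.] 0.63 [ 0.522 -0.1    0.046]
cuvette_case [348. 185.] 0.9 [ 0.584 -0.373  0.039]
cuvette_case [304. 162.] 0.41 [ 0.64  -0.19   0.187]
masking_tape [332. 152.] 0.48 [ 0.727 -0.324 -0.007]
hook_seat [282. 174.] 0.89 [ 0.583 -0.111  0.244]
hook_seat [346. 186.] 0.55 [ 0.581 -0.366  0.038]
```

View pics/s.png

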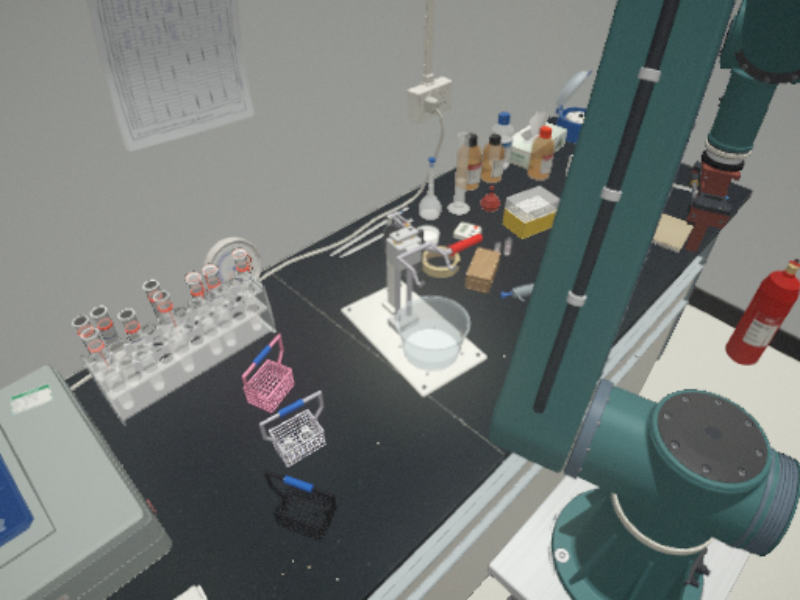

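View pics/t.png

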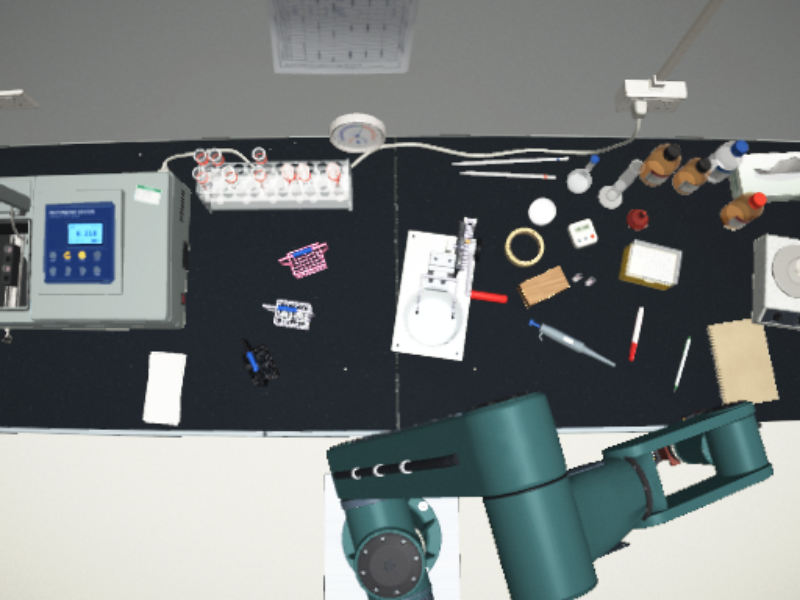

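The baskets are pink at top-px (195,166), white/steel at (187,200) and black at (165,231). By the description the white one is the target. The stand is at about (280,185) with the red lever at (313,190). Next: close wrist looks at the stand and the white basket.

```bash
cat > b.py <<'E'
from h import *
q=current_orientation();print(q,current_position())
p=current_position()
servo_line([p[0],p[1],0.42],rate=0.25)
from scipy.spatial.transform import Rotation as R
print(R.from_quat(q).as_matrix().round(2))
D=lambda yaw:(R.from_euler('z',yaw)*R.from_quat([1,0,0,0])).as_quat()
ims=[]
for n,pos in (("st",[0.50,-0.14,0.47]),("ba",[0.50,0.22,0.40])):
    for yaw in (np.pi/2,-np.pi/2,):
        try: move_ptp(pos,D(yaw));break
        except PlanningError as e: print(n,yaw,e)
    c=capture("wrist");np.savez("w_"+n+".npz",**c);ims.append(c["image"])
    print(n,yaw,current_clock(),current_joint_pos().round(2) if hasattr(current_joint_pos(),'round') else current_joint_pos(),"cam",(-c["R"].T@c["t"]).round(3),c["R"].round(2).tolist())
    for k in ("carriage","lever_grip","basket","basket_bar","rinse_tub","stopper_a"):
        for r in spot_in("wrist",k)[:2]: print(k,np.round(r["xy"]),round(r["conf"],2),world(c,r["xy"]).round(3))
    cv2.imwrite(f"pics/w_{n}.png",c["image"])
E
python3 b.py
```

```text
[ 9.82393225e-01  1.86824918e-01 -3.57010734e-06 -3.54471853e-05] [ 0.22021012 -0.55809074  0.22264399]
[[ 0.93  0.37 -0.  ]
 [ 0.37 -0.93  0.  ]
 [ 0.   -0.   -1.  ]]
st 1.5707963267948966 3.925 [-0.41  0.11  1.26 -0.    1.77 -0.41] cam [ 0.499 -0.058  0.63 ] [[1.0, -0.0, 0.0], [-0.0, -0.95, 0.3], [-0.0, -0.3, -0.95]]
carriage [308. 147.] 0.89 [ 0.574 -0.107  0.239]
lever_grip [332. 180.] 0.64 [ 0.624 -0.166  0.203]
rinse_tub [260. 131.] 0.56 [ 0.507 -0.098  0.042]
ba 1.5707963267948966 5.65 [ 0.29  0.17  1.35 -0.    1.63  0.29] cam [0.5   0.302 0.56 ] [[1.0, -0.0, 0.0], [-0.0, -0.95, 0.3], [0.0, -0.3, -0.95]]
carriage [311. 347.] 0.93 [ 0.595 -0.083  0.204]
lever_grip [347. 347.] 0.59 [ 0.686 -0.156  0.136]
basket [273. 149.] 0.77 [0.528 0.243 0.116]
basket [342. 167.] 0.69 [0.681 0.19  0.002]
basket_bar [271. 152.] 0.86 [0.525 0.238 0.113]
basket_bar [343. 170.] 0.62 [ 0.686  0.183 -0.002]
rinse_tub [263. 288.] 0.62 [ 0.517 -0.082  0.042]
stopper_a [265. 154.] 0.62 [0.518 0.219 0.016]
```

```bash
cat > c.py <<'E'
from h import *
L=lambda n:dict(np.load(n+".npz"))
s,b=L("w_st"),L("w_ba")
cv2.imwrite("pics/c1.png",np.hstack([cv2.resize(s["image"][70:270,210:410],(400,400),interpolation=3),cv2.resize(b["image"][80:230,200:350],(400,400),interpolation=3)]))
# blue sleeves
P,uv=cloud(b);h=cv2.cvtColor(b["image"],cv2.COLOR_BGR2HSV)[uv[:,1],uv[:,0]]
m=(h[:,0]>100)&(h[:,0]<130)&(h[:,1]>130)&(abs(P[:,2]-.115)<.012)
for lo,hi in((.60,.75),(.47,.60),(.3,.47)):
    Q=P[m&(P[:,0]>lo)&(P[:,0]<hi)]
    if len(Q)<5:continue
    mu=Q.mean(0);w=np.linalg.svd((Q-mu)[:,:2],full_matrices=False)[2][0];t=(Q-mu)[:,:2]@w
    print("sleeve",len(Q),mu.round(4),np.degrees(np.arctan2(w[1],w[0])).round(1),np.ptp(t).round(3),(mu[:2]+w*(t.min()+t.max())/2).round(4))
# red grip
P,uv=cloud(s);h=cv2.cvtColor(s["image"],cv2.COLOR_BGR2HSV)[uv[:,1],uv[:,0]]
m=((h[:,0]<8)|(h[:,0]>172))&(h[:,1]>150)&(P[:,2]>.17)
Q=P[m];mu=np.median(Q,0);w=np.linalg.svd(Q-Q.mean(0),full_matrices=False)[2][0];t=(Q-mu)@w
print("grip",len(Q),mu.round(4),Q[:,2].max().round(4),w.round(3),np.degrees(np.arctan2(w[1],w[0])),np.percentile(t,[1,99]),(mu+w*np.mean(np.percentile(t,[1,99]))).round(4))
# plate
for nm,c in(("wrist",s),("top",L("top"))):
    P,uv=cloud(c);im=c["image"][uv[:,1],uv[:,0]].astype(int)
    m=(im.min(1)>140)&(abs(P[:,2]-.01)<.008)&(abs(P[:,0]-.55)<.25)&(abs(P[:,1]+.1)<.15)
    Q=P[m][:,:2].astype(np.float32);print("plate",nm,len(Q),cv2.minAreaRect(Q))
# stand high stuff
    for lo,hi in((.2,.23),(.23,.25),(.25,.27)):
        m=(P[:,2]>lo)&(P[:,2]<hi)&(abs(P[:,0]-.6)<.15)&(abs(P[:,1]+.12)<.15)
        Q=P[m][:,:2].astype(np.float32)
        if len(Q)>4:print(lo,len(Q),cv2.minAreaRect(Q))
E
python3 c.py
```

```text
sleeve 147 [0.6602 0.2024 0.1153] -70.1 0.043 [0.6603 0.2022]
sleeve 168 [0.5278 0.2355 0.1151] -99.0 0.044 [0.5278 0.2351]
sleeve 215 [0.408  0.3115 0.1149] -156.1 0.048 [0.407  0.3111]
grip 702 [ 0.537  -0.1941  0.2227] 0.5728 [0.072 0.267 0.961] 74.9087088970174 [-0.01942504  0.35820308] [ 0.5492 -0.1489  0.3854]
plate wrist 3037 ((0.5795656442642212, -0.10976287722587585), (0.17070944607257843, 0.30500850081443787), 81.53997802734375)
0.2 1846 ((0.587567150592804, -0.13044118881225586), (0.2064184993505478, 0.1937965750694275), 19.66515350341797)
0.23 1291 ((0.5575339794158936, -0.10576111078262329), (0.08387568593025208, 0.14078819751739502), 81.48421478271484)
0.25 738 ((0.6043620109558105, -0.11995701491832733), (0.06594369560480118, 0.026026353240013123), 81.65270233154297)
plate top 1321 ((0.5998659729957581, -0.11253718286752701), (0.17404066026210785, 0.3424844741821289), 81.41748809814453)
0.2 389 ((0.590277373790741, -0.13244277238845825), (0.2033417820930481, 0.18728049099445343), 19.644594192504883)
0.23 255 ((0.5855024456977844, -0.12379497289657593), (0.2025458812713623, 0.1720697581768036), 14.120659828186035)
0.25 136 ((0.6066697835922241, -0.11960645020008087), (0.06288567185401917, 0.033638887107372284), 89.80078887939453)
```

View pics/c1.png

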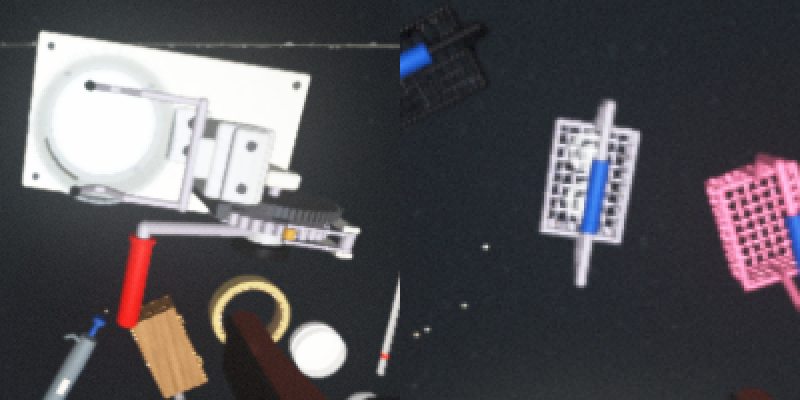

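Left crop: the stand with hook tips at (90,85) and (85,195), the red grip from (142,237) to (128,325), and the toothed wheel at (290,215). Right crop: the white basket with clear stoppers in it and a blue sleeve at (592,195), so this is the target.

```bash
cat > d.py <<'E'
from h import *
L=lambda n:dict(np.load(n+".npz"))
s=L("w_st");a=np.radians(-8.5)
ex=np.array([np.cos(a),np.sin(a)]);ey=np.array([-ex[1],ex[0]])
O=0.6156*ex-0.0224*ey
print("O",O.round(4))
P,uv=cloud(s);S=np.c_[(P[:,:2]-O)@ex,(P[:,:2]-O)@ey,P[:,2]]
h=cv2.cvtColor(s["image"],cv2.COLOR_BGR2HSV)[uv[:,1],uv[:,0]]
m=((h[:,0]<8)|(h[:,0]>172))&(h[:,1]>150)&(P[:,2]>.17)&(P[:,2]<.24)&(abs(S[:,0])<.2)
Q=S[m];print("grip S",np.percentile(Q,[1,50,99],axis=0).round(4).tolist(),"axis",np.degrees(np.arctan2(*np.linalg.svd((Q-Q.mean(0))[:,:2],full_matrices=False)[2][0])))
for nm,y0 in(("L",.038),("R",-.038)):
    for x0,x1 in((-.135,-.105),(-.105,-.07),(-.07,-.04)):
        Q=S[(abs(S[:,1]-y0)<.012)&(S[:,0]>x0)&(S[:,0]<x1)&(S[:,2]>.18)&(S[:,2]<.28)]
        if len(Q):print(nm,x0,len(Q),np.percentile(Q,[2,50,98],axis=0).round(3).tolist())
for y in np.arange(-.14,-.03,.01):
    Q=S[(abs(S[:,1]-y)<.005)&(S[:,2]>.06)&(S[:,0]<.1)&(S[:,2]<.3)&(S[:,0]>-.16)]
    if len(Q):print(y.round(3),len(Q),"x",Q[:,0].min().round(3),Q[:,0].max().round(3),"zmax",Q[:,2].max().round(3))
def put(im,X,col):
    p=proj(s,np.r_[O+X[0]*ex+X[1]*ey,X[2]]);cv2.circle(im,tuple(np.round((p-[210,70])*3).astype(int)),3,col,-1)
im=cv2.resize(s["image"][70:270,210:410],(600,600),interpolation=3)
for X in((-.116,.038,.239),(-.116,-.038,.239),(-.078,.038,.235),(-.078,-.038,.235),(-.097,.038,.215),(-.097,-.038,.215)):put(im,X,(0,0,255))
for X in((-.114,-.12,.216),(0,-.12,.165),(-.114,-.159,.216),(-.114,-.081,.216)):put(im,X,(0,255,0))
cv2.imwrite("pics/d.png",im)
E
python3 d.py
```

```text
O [ 0.6055 -0.1131]
grip S [[-0.0647, -0.1471, 0.2148], [-0.0569, -0.1076, 0.2217], [-0.0471, -0.0713, 0.2245]] axis -179.93114152697916
L -0.135 48 [[-0.119, 0.035, 0.225], [-0.113, 0.038, 0.238], [-0.106, 0.042, 0.241]]
L -0.105 108 [[-0.104, 0.035, 0.213], [-0.087, 0.038, 0.224], [-0.071, 0.041, 0.236]]
L -0.07 92 [[-0.069, 0.035, 0.233], [-0.055, 0.038, 0.235], [-0.041, 0.041, 0.237]]
R -0.135 42 [[-0.118, -0.04, 0.223], [-0.112, -0.037, 0.239], [-0.105, -0.035, 0.242]]
R -0.105 94 [[-0.104, -0.041, 0.214], [-0.086, -0.037, 0.225], [-0.07, -0.035, 0.237]]
R -0.07 79 [[-0.069, -0.041, 0.233], [-0.055, -0.038, 0.236], [-0.041, -0.035, 0.238]]
-0.14 56 x -0.065 -0.047 zmax 0.224
-0.13 62 x -0.065 -0.047 zmax 0.225
-0.12 61 x -0.065 -0.047 zmax 0.224
-0.11 62 x -0.065 -0.047 zmax 0.224
-0.1 63 x -0.065 -0.047 zmax 0.224
-0.09 67 x -0.065 -0.047 zmax 0.224
-0.08 202 x -0.096 0.08 zmax 0.224
-0.07 384 x -0.13 0.082 zmax 0.226
-0.06 525 x -0.144 0.1 zmax 0.224
-0.05 491 x -0.153 0.099 zmax 0.225
-0.04 634 x -0.158 0.1 zmax 0.253
-0.03 614 x -0.16 0.1 zmax 0.256
```

View pics/d.png

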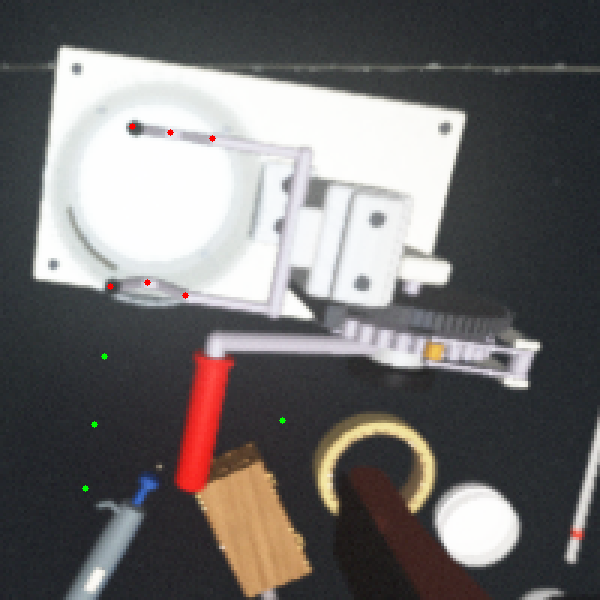

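```bash
cat >> h.py <<'E'
from scipy.spatial.transform import Rotation as R
_a=np.radians(-8.5);ex=np.array([np.cos(_a),np.sin(_a)]);ey=np.array([-ex[1],ex[0]]);O=np.array([.6055,-.1131])
def W(x,y,z): return np.r_[O+x*ex+y*ey,z]
def D(deg): return (R.from_euler('z',deg,degrees=True)*R.from_quat([1,0,0,0])).as_quat()
E
cat > e.py <<'E'
from h import *
b=np.array([.5278,.2353]);q=D(81.0)
for p in (W(-.22,0,.237),W(-.097,0,.203),W(-.097,0,.29)): print(inverse_kinematics(p,D(81.5)) is not None)
move_gripper(.05)
move_ptp([*b,.19],q);servo_line([*b,.093],rate=.1);move_gripper(.0)
print("grip",current_finger_gap(),current_grip_force(),current_force())
servo_line([*b,.28],rate=.12);print(current_finger_gap(),current_force())
servo_line(W(-.22,0,.237),D(81.5),rate=.15)
print(current_clock(),current_position(),current_force())
c=capture("wrist");np.savez("w_h.npz",**c)
d=capture("scene")
P,uv=cloud(c);S=np.c_[(P[:,:2]-O)@ex,(P[:,:2]-O)@ey,P[:,2]]
for lo,hi in((.025,.06),(-.06,-.025)):
    Q=S[(abs(S[:,0]+.22)<.03)&(S[:,1]>lo)&(S[:,1]<hi)&(abs(S[:,2]-.256)<.02)];print("bar end",len(Q),np.percentile(Q,[2,50,98],axis=0).round(4).tolist() if len(Q) else "")
cv2.imwrite("pics/e.png",np.hstack([cv2.resize(c["image"],(480,360)),cv2.resize(d["image"][100:340,190:350],(240,360))]))
E
python3 e.py
```

```text
True
True
True
grip 0.011104737711158651 29.99468833208084 [-0.25572866 -0.65310077  1.65415971]
0.01126447221838086 [ 0.49812303  0.23389777 -2.363638  ]
13.55 [ 0.38812727 -0.08027369  0.23702716] [-0.13592475 -0.3825105  -1.86569532]
bar end 740 [[-0.2233, 0.0259, 0.2414], [-0.2206, 0.0447, 0.2568], [-0.2173, 0.0594, 0.2583]]
bar end 118 [[-0.2231, -0.0572, 0.2548], [-0.2201, -0.0518, 0.257], [-0.2171, -0.0254, 0.2585]]
```

View pics/e.png

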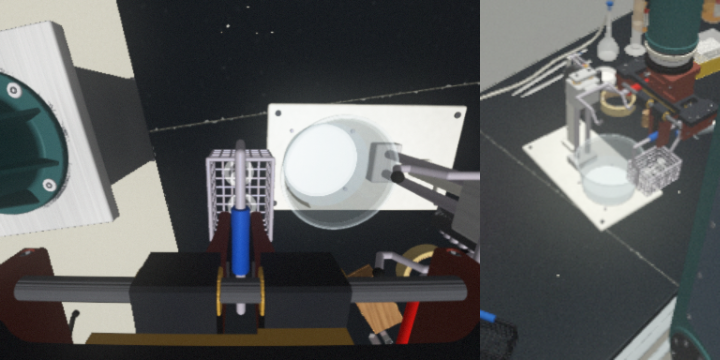

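The basket is held square and level with the bar on the stand's axis, and the stoppers are still in it (wrist px 240,175). Now I hang it.

```bash
cat > f.py <<'E'
from h import *
q=D(81.5)
print(servo_line(W(-.097,0,.237),q,rate=.08,contact_N=8),current_force())
print(servo_line(W(-.097,0,.2045),q,rate=.05,contact_N=6),current_position(),current_force())
print(servo_line(W(-.097,0,.2025),q,rate=.02,contact_N=4),current_position(),current_force())
move_gripper(.032);print(current_finger_gap(),current_force())
servo_line(W(-.097,0,.30),q,rate=.08);print(current_force(),current_clock())
c=capture("wrist");np.savez("w_h2.npz",**c)
d=capture("scene")
P,uv=cloud(c);S=np.c_[(P[:,:2]-O)@ex,(P[:,:2]-O)@ey,P[:,2]]
for lo,hi in((.044,.06),(-.02,.02),(-.06,-.044)):
    Q=S[(abs(S[:,0]+.097)<.03)&(S[:,1]>lo)&(S[:,1]<hi)&(abs(S[:,2]-.222)<.02)];print("bar",len(Q),np.percentile(Q,[2,50,98],axis=0).round(4).tolist() if len(Q) else "")
cv2.imwrite("pics/f.png",np.hstack([cv2.resize(c["image"],(480,360)),cv2.resize(d["image"][100:260,190:330],(315,360))]))
E
python3 f.py
```

```text
False [ 0.10061686 -0.38554863 -2.15073861]
False [ 0.50974371 -0.09881345  0.20456881] [-0.45987357 -0.59489036 -2.22805275]
False [ 0.5096162  -0.09876793  0.20260472] [-0.75339695 -0.35880998 -2.55808436]
0.031408038378045594 [-0.18037297 -0.33075461 -0.3829719 ]
[ 0.01614058  0.10698932 -0.47687704] 18.3
bar 132 [[-0.0999, 0.0443, 0.206], [-0.0973, 0.0523, 0.2216], [-0.0946, 0.0591, 0.2231]]
bar 521 [[-0.1029, -0.0191, 0.2194], [-0.0972, 0.0003, 0.224], [-0.0915, 0.0191, 0.2259]]
bar 71 [[-0.0991, -0.0577, 0.2203], [-0.0961, -0.0507, 0.2217], [-0.0941, -0.0445, 0.2231]]
```

View pics/f.png

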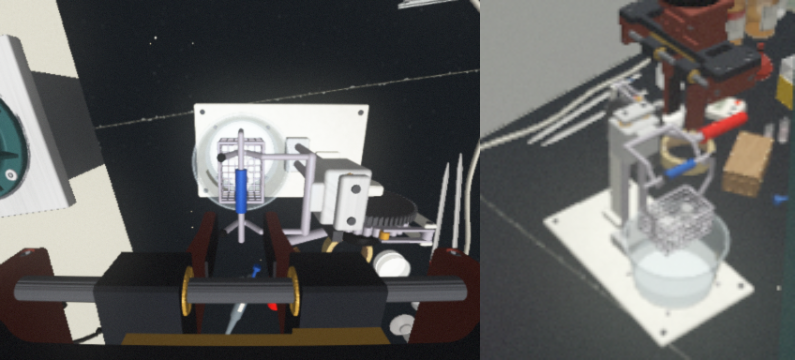

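The bar rests in both hooks and the basket hangs level over the tub (scene crop 680,220). Now I press the lever from above with shut fingers, counting clicks by the force.

```bash
cat > press.py <<'E'
from h import *
import json
AX=.058;Y=-.12;q=D(81.5)
def go(deg,z0,rate=.03):
    f=np.radians(24-deg);servo_line(W(AX-.125*np.cos(f),Y,z0+.125*(np.sin(f)-np.sin(np.radians(24)))),q,rate=rate)
    p=current_position();return p[2],current_force()
def angle(z,z0): return 24-np.degrees(np.arcsin((z-z0)/.125+np.sin(np.radians(24))))
E
cat > g.py <<'E'
from press import *
servo_line(W(-.097,-.0,.32),q,rate=.15)
servo_line(W(-.056,Y,.30),q,rate=.15);move_gripper(0)
F0=current_force();print("F0",F0)
servo_line(W(-.056,Y,.245),q,rate=.1)
print(servo_line(W(-.056,Y,.205),q,rate=.03,contact_N=2.5),current_position(),current_force(),current_clock())
z0=current_position()[2];json.dump(z0,open("z0","w"))
for d in np.arange(1,17.1,1):
    z,f=go(d,z0);print(d,angle(z,z0).round(2),f.round(1),round(current_clock(),2))
E
python3 g.py
```

```text
F0 [-0.25712048  0.7505276   0.97975154]
True [ 0.53209544 -0.22356517  0.22447704] [-0.53824621  1.49212537  6.74313604] 21.8
1.0 0.31 [-1.6  0.2 10.8] 22.05
2.0 1.42 [-2.3  0.4 10.5] 22.3
3.0 2.58 [-3.1  1.8  7.4] 22.55
4.0 3.67 [-3.   0.4  8.4] 22.8
5.0 4.77 [-2.2  0.5  5.5] 23.05
6.0 5.84 [-3.5  0.4  7.2] 23.3
7.0 6.92 [-3.6 -0.4  6.2] 23.55
8.0 8.03 [-3.3  0.6  4.1] 23.8
9.0 9.09 [-3.  -0.2  3.2] 24.05
10.0 10.09 [-4.4 -0.1  5.4] 24.3
11.0 11.1 [-3.9  0.6  6. ] 24.55
12.0 11.88 [-4.5 -0.5  8.7] 24.8
13.0 12.77 [-5.9  0.9  9.6] 25.05
14.0 13.77 [-6.4  0.6  9.7] 25.3
15.0 14.87 [-6.3  1.4  9. ] 25.55
16.0 15.94 [-7.1  0.4  8.7] 25.8
17.0 17.02 [-6.6  0.7  8.5] 26.05
```

```bash
cat > i.py <<'E'
from press import *
z0=json.load(open("z0"))
for d in np.arange(18,45.1,1):
    z,f=go(d,z0);f=np.mean([f]+[current_force() for _ in range(4)],0);print(d,angle(z,z0).round(2),f.round(1))
print(current_clock())
c=capture("wrist");d=capture("scene")
cv2.imwrite("pics/i.png",np.hstack([cv2.resize(c["image"],(480,360)),cv2.resize(d["image"][100:260,190:330],(315,360))]))
E
python3 i.py
```

```text
18.0 18.09 [-7.   0.8  6.2]
19.0 19.12 [-5.4  0.2  6.8]
20.0 20.14 [-3.6  0.6  4.5]
21.0 21.09 [-4.4  0.7  5. ]
22.0 22.13 [-1.2  0.3  1.8]
23.0 23.02 [-1.5 -0.   5.6]
24.0 23.8 [-4.1  0.9  8.1]
25.0 24.66 [-4.3  1.3  9.6]
26.0 25.74 [-3.3  1.5  9. ]
27.0 26.79 [-3.9  1.6  7.9]
28.0 27.86 [-4.8  1.3  7.3]
29.0 28.94 [-3.8  0.4  5.7]
30.0 29.94 [-5.   1.3  7.9]
31.0 31.04 [-4.9  0.2  5.9]
32.0 32.06 [-5.   0.   5.6]
33.0 33.07 [-3.6 -0.   6.5]
34.0 34.04 [-1.8  1.2  2.7]
35.0 34.99 [-2.   0.9  5.4]
36.0 35.84 [-4.   0.5  7.7]
37.0 36.75 [-4.9  1.9  8.6]
38.0 37.82 [-4.2  1.3  9.5]
39.0 38.86 [-5.2  0.3  7.2]
40.0 39.91 [-4.9  1.1  6.9]
41.0 40.97 [-4.5  0.2  5.8]
42.0 42.0 [-5.1  0.4  6.9]
43.0 43.02 [-4.4  0.5  5.1]
44.0 44.02 [-4.   1.1  7. ]
45.0 45.06 [-2.2  0.1  4.2]
33.05
```

View pics/i.png

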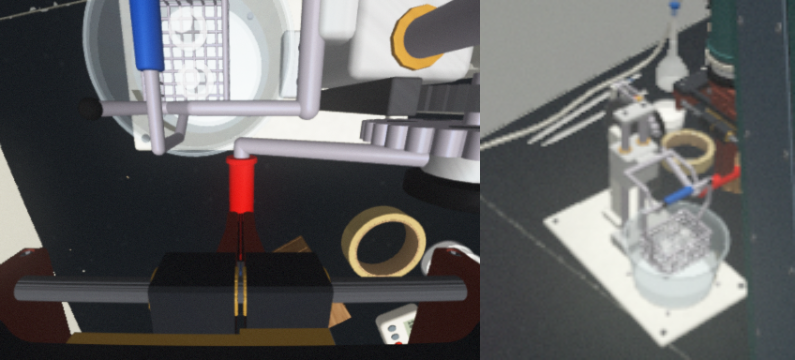

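The fingers press squarely on the grip (wrist px 240,200), and the basket is dipping into the tub with both stoppers in it. Three clicks felt, at about 12, 23.5 and 35.5°. Now the fourth.

```bash
cat > j.py <<'E'
from press import *
z0=json.load(open("z0"))
def F(): return np.mean([current_force() for _ in range(6)],0).round(1)
for d in np.arange(46,49.6,.5):
    z,_=go(d,z0);print(d,angle(z,z0).round(2),F())
sleep(.5);print(angle(current_position()[2],z0),F(),current_clock())
c=capture("wrist");P,uv=cloud(c);S=np.c_[(P[:,:2]-O)@ex,(P[:,:2]-O)@ey,P[:,2]]
for y in(.038,-.038):
    Q=S[(abs(S[:,1]-y)<.006)&(S[:,0]>-.065)&(S[:,0]<-.045)&(S[:,2]>.15)&(S[:,2]<.25)]
    if len(Q):print("hook rod top (was .235)",np.median(Q[:,2]))
h=cv2.cvtColor(c["image"],cv2.COLOR_BGR2HSV)[uv[:,1],uv[:,0]]
Q=S[((h[:,0]<8)|(h[:,0]>172))&(h[:,1]>150)&(S[:,2]>.09)&(S[:,2]<.2)&(abs(S[:,0]+.06)<.03)&(S[:,1]>-.11)]
print("grip top",np.percentile(Q[:,2],95) if len(Q) else None)
E
python3 j.py
```

```text
46.0 46.01 [-2.9  1.1  3.1]
46.5 46.43 [-3.3  0.8  5.4]
47.0 46.92 [-4.9  0.9  6.4]
47.5 47.43 [-4.4 -0.5  6.3]
48.0 47.84 [-5.1  1.   8. ]
48.5 48.26 [-6.1  0.9 10. ]
49.0 48.63 [-7.4  1.4 12.7]
49.5 49.15 [-7.7  1.5 11.8]
49.175436252860315 [-5.8  0.6 12.4] 35.65
hook rod top (was .235) 0.18630143787854989
grip top 0.16531373096560745
```

```bash
python3 -c "
from bench import *
print(close_job())"
```

```text
the job is handed in; nothing more can be done
None
```

The white basket hangs in both hooks with its stoppers in it, and the lever was pressed down four clicks and held there when I handed the job in at about 36 s. The carriage had dropped about 49 mm, against 48 mm for exactly four clicks.

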